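# Uncover the tall bead canister in the leaning case

### The arm

A 7-joint arm with a two-finger parallel gripper is mounted at the origin on the work surface. World frame = base frame: x ahead of the robot, y to its left, z up, the work surface at z = 0. Lengths are in m, angles in rad, forces in N, time in s.
With the tool pointing down it reaches from about 0.4 to 0.9 m from the base axis. Payload 5.5 kg.
Tool frame: the origin (TCP) lies midway between the tips of the shut fingers; the grasp point (between the pads) lies 19 mm behind it (manip.grip_depth is the distance from the TCP to the grasp point, in m); z points along the fingers, x is the direction in which the jaws open and shut, and the axes are right-handed (so a half turn about z gives the same grasp; the last joint's range is limited). The gripper opens to 92 mm and grips with 3 to 60 N. Pads are 19 mm wide; open, the fingers measure 130 mm over their backs; the gripper's body (75 mm by 190 mm) begins 47 mm behind the grasp point.
Start: joints at [1.468, 0.501, -0.427, 1.55, 0.221, 1.138, -0.21], TCP at [0.233, -0.607, 0.227] pointing down, gripper open.
Joint ranges: [-2.88, 2.88], [-0.31, 2.03], [-1.54, 1.56], [0.2, 2.42], [-1.41, 4.55], [0.19, 2.02], [-2.57, 2.57]. Speed limits (rad/s): [2.57, 2.57, 3.14, 3.14, 3.14, 3.14, 3.14].

### API

Orientations are given as a unit quaternion [x, y, z, w].
In Python, from bench import manip, effector, viewer gives the robot as it stands. Calls block until the motion is done:
- manip.move_pose(position, orientation): joint-space move of the TCP to a pose.
- manip.servo_line(position, ori=None, vel=0.15): straight line of the TCP; ori=None keeps the orientation; vel is the mean speed in m/s.
- manip.movej(angles): joint-space move.
- effector.open_jaws() and effector.close(f_grip=None): open the fingers fully, or close them until they stop; f_grip is the grip in N (None keeps the last).
- manip.sleep(seconds).
- manip.solve_ik(position, orientation): joint angles nearest the present ones, or None.
- viewer.get_image(name): name is "side" or "top"; returns the picture (480x640x3 uint8, red, green, blue); there is no depth.
- viewer.get_calibration(name): a dict with "vfov" (degrees; the focal length in pixels is half the picture's height over the tangent of half this angle, whatever the lens; pixels are square), "cx", "cy" (the principal point, pixels), "dist_coeffs" ([k1, k2, p1, p2, k3] as OpenCV has them; the pictures are not rectified), "eye" and "attitude" of the camera in the world. Camera axes: x right, y down, z forward; pixel columns grow to the right and rows downward; lengths in m; the calibration is good to about 2 mm. A picture is of the moment at which its call begins. get_calibration takes no time and is no camera call.
A pose or a line that the arm cannot do raises manip.PlanningError and nothing moves.
- manip.hand_in(): hands the job in, once; it reports no verdict.
Readings, each from a call of its own:
- manip.current_clock(): time.
- manip.current_q(): joint angles.
- manip.current_joint_velocities(): joint speeds.
- manip.current_tau(): joint torques, N m.
- manip.current_tool_pos(): TCP position.
- manip.current_tcp_rot(): TCP orientation.
- manip.current_force(): force on the tool from outside, world axes, zero at the start.
- manip.current_wrist_torque(): the same for the moment, N m.
- manip.current_finger_gap(): finger opening in m.
Only numpy, scipy, OpenCV 4.12 (cv2) and the standard library are available. Lean on these libraries where they do the work, as an engineer would, in place of code of your own. Each camera call takes 0.05 s, during which the arm holds its last target.

### The job

Press the release at the front of the bead case so that its clear lid springs fully open. The cover of the tall canister is stuck on the canister inside it: draw the cover off without pulling the inner canister out of its pocket. Set the cover down gently, upright and mouth down, on the floor of the round basin, let go, and leave the inner canister, the jars and the things on the bench where they are.

Things in the scene. Friction and masses are not known exactly. Their poses are not given: they have to be found in the camera images.
- case: The bead case, fixed: grey open shell 120 (x) by 284 (y) by 62 mm (z), leaning 22 degrees: its z axis points up and to the front, x to the rear and up, y along the row. Origin: centre of the shell's underside. Three square pockets, 78 mm wide, 12 mm deep, at x = 0, y = -90, 0, 90 mm, floor at z = 8 mm; a canister stands in each, its axis along the case's z.
- lid (a joint): Angle of the clear clamshell lid (a hood 60 mm deep, 122 by 284 mm): 0 shut and latched, 1.92 open against its stop. Hinged along the rear rim; once released its spring swings it up and back in about 1 s, and it stays open, its top edge about 250 mm above the bench: carry things in front of it or over it.
- release (a joint): Angle of the black release, a rocker on a ledge in front of the lid: 0 at rest, 0.3 fully pressed. It lets go of the lid at about 0.2 and springs back.
- release_pad (a point): Middle of the top of the release's press pad, 42 (x) by 60 mm (y), 41 mm in front of the lid's front wall. Press it along the case's -z with about 6 N; travel 9 mm. The shut lid rises 66 mm above the pad along the case's z: keep the hand's body in front of it, also as it springs up.
- cover_c (a point): Cover of the tall canister: aluminium cap, 66 mm diameter, 88 mm high, wall 2.5 mm, shut at the top, about 0.14 kg. Point: on its axis half-way up; z along the axis to the shut end. It is slipped over the inner canister, bottom edge on that one's square foot, top 110 mm over the case's origin (its upper 48 mm stand above the shell's rim). Past the sealing ring it has 3 mm play all round.
- inner_c (a point): Inner canister: shut steel can, 55 mm diameter, on a square foot 74 mm wide and 14 mm thick, 95 mm high in all, about 0.4 kg. Point: on its axis half-way up, z along the axis. It stands loose in its pocket, 2 mm play each side, so that it can be lifted out but not turned. Seated, this point is 55.5 mm over the case's origin along the case's z.
- jar1_c (a point): A squat lidded jar, 56 mm high, 66 mm diameter, on the same square foot, in another pocket; its centre.
- jar2_c (a point): The other squat jar, in the third pocket; its centre.
- basin_floor (a point): Centre of the floor (top face, 4 mm over the bench) of the round shallow basin, fixed; the floor's flat part is about 190 mm in diameter, the rim 256 mm in diameter and 35 mm high.
- lacquer_c (a point): Centre of a loose lidded amber jar on the bench, 58 mm diameter, 70 mm high.
- brush_grip (a point): Handle of a loose brush, 170 mm long, lying on the bench on the robot's left, in front of the case or basin.
- seal_c (a point): Centre of the rubber sealing ring round the base of the inner canister, 9.5 mm above the cover's bottom edge. Its friction holds the cover with about 7 to 13 N over the first 10 mm of the way off, more than the inner one weighs: pulled straight off, the cover brings it along. The cover slides off if it is turned about its axis all the while these 10 mm are drawn (1 rad or more in all).

How it is judged:
On the way, in this order (a step that is already met when the one before it is completed fails the run):
1. the release has been pressed and the lid has sprung fully open (value of joint lid above 1.8 rad), for 0.2 s.
2. the cover is drawn clear of the inner canister, which stays seated in its pocket (distance between cover_c and inner_c above 0.1 m and z of inner_c in the frame of case below 0.0605 m), for 0.2 s.
At the end, for the whole second after the job is handed in: The cover stands mouth down on the basin's floor, upright within 6 degrees, its axis within 65 mm of the basin's centre, at rest; the inner canister is seated in its pocket (within 5 mm of its seat, upright in it within 6 degrees, moved less than 12 mm); the lid is open at its stop (horizontal distance between cover_c and basin_floor below 0.065 m and height (world z) of cover_c between 0.042 and 0.054 m and angle between cover_c's own z axis and vertical below 0.1 rad and linear speed of cover below 0.02 m/s and z of inner_c in the frame of case below 0.0605 m and angle between the z axis of inner_c and the z axis of case, either way round below 0.1 rad and distance of inner_c from where it was at the start of the episode below 0.012 m and value of joint lid above 1.8 rad); the robot touches nothing.
It fails at once if the inner canister is pulled out of its pocket (raised more than 12 mm) (z of inner_c in the frame of case above 0.0675 m).
It fails at once if the cover is let fall (linear speed of cover above 0.6 m/s and contact force between the fingers and cover below 0.2 N).
It fails at once if a squat jar is displaced by more than 15 mm (distance of any of jar1_c, jar2_c from where it was at the start of the episode above 0.015 m).
It fails at once if the amber jar or the brush is displaced by more than 40 mm (distance of any of lacquer_c, brush_grip from where it was at the start of the episode above 0.04 m).
It also fails if it takes over 64 s, if anything falls off the work surface, if the arm or the gripper's body presses on something with over 40 N, if the wrist force passes 120 N, or if a joint passes its speed limit or range.

## Working session

There is one attempt and no reset: what is moved stays moved. The work goes in short steps, each a Python script; the robot and the scene stay as the last script left them, time stands still between calls to the robot, and variables do not carry over. Pictures are saved under pics/ and viewed, and the job is handed in when it is done.

```bash
mkdir -p pics; ls; python3 - <<'E'
from bench import manip, effector, viewer
import cv2
for n in("side","top"):
    cv2.imwrite(f"pics/{n}0.png",viewer.get_image(n)[:,:,::-1]); print(n,viewer.get_calibration(n))
print(manip.current_clock(),manip.current_tool_pos(),manip.current_tcp_rot(),manip.current_force(),manip.grip_depth)
E
```

```text
pics
side {'vfov': 45.341949188668934, 'cx': 319.6646198808296, 'cy': 249.0352123160689, 'dist_coeffs': array([-0.03240322,  0.        ,  0.        ,  0.        ,  0.        ]), 'eye': array([0.41638195, 0.87673119, 0.81725179]), 'attitude': array([-0.0757663 ,  0.89808454, -0.43217316,  0.0304957 ])}
top {'vfov': 46.2549341323364, 'cx': 316.54901075515494, 'cy': 237.40635371205627, 'dist_coeffs': array([-0.11071693,  0.        ,  0.        ,  0.        ,  0.        ]), 'eye': array([0.41261727, 0.03334188, 1.17911592]), 'attitude': array([-0.69592808,  0.71565722, -0.03866991,  0.04498336])}
0.1 [ 0.23223655 -0.6064346   0.22578915] [ 8.23941719e-01 -5.66673885e-01 -7.03567578e-04 -5.07269671e-04] [0.2037923  0.46324616 0.01455902] 0.0188
```

View pics/side0.png

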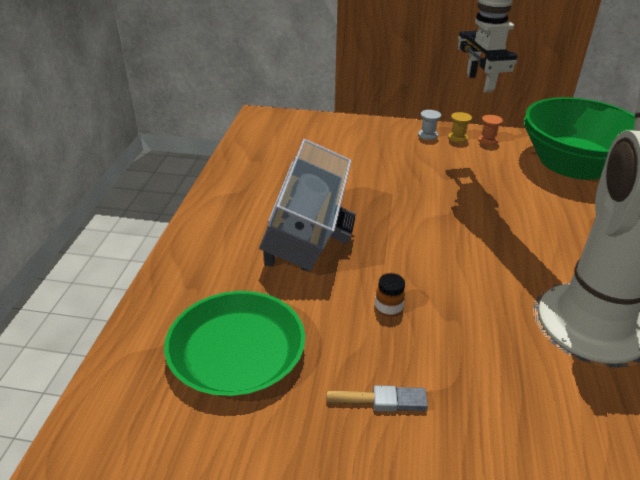

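View pics/top0.png

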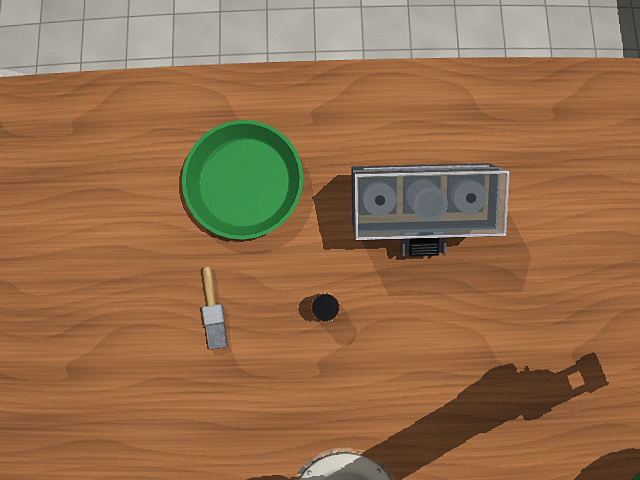

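```bash
cat > h.py <<'E'
import numpy as np, cv2
from scipy.spatial.transform import Rotation as R
def cam(c):
    f=240/np.tan(np.radians(c['vfov']/2)); K=np.array([[f,0,c['cx']],[0,f,c['cy']],[0,0,1]])
    return K,np.array(c['dist_coeffs']),np.array(c['eye']),R.from_quat(c['attitude']).as_matrix()
def ray(c,uv):
    K,D,e,A=cam(c); p=cv2.undistortPoints(np.float64([[uv]]),K,D)[0,0]
    d=A@np.array([p[0],p[1],1]); return e,d/np.linalg.norm(d)
def onz(c,uv,z):
    e,d=ray(c,uv); return e+d*(z-e[2])/d[2]
def proj(c,P):
    K,D,e,A=cam(c); rv=cv2.Rodrigues(A.T)[0]
    return cv2.projectPoints(np.float64(P).reshape(-1,1,3),rv,-A.T@e,K,D)[0][:,0]
def tri(c1,u1,c2,u2):
    e1,d1=ray(c1,u1);e2,d2=ray(c2,u2)
    s=np.linalg.lstsq(np.c_[d1,-d2],e2-e1,rcond=None)[0]
    a,b=e1+s[0]*d1,e2+s[1]*d2; return (a+b)/2,np.linalg.norm(a-b)
E
python3 - <<'E'
import cv2
a=cv2.imread('pics/side0.png')[130:280,245:370]; cv2.imwrite('pics/side0z.png',cv2.resize(a,None,fx=4,fy=4,interpolation=cv2.INTER_CUBIC))
a=cv2.imread('pics/top0.png')[155:270,340:520]; cv2.imwrite('pics/top0z.png',cv2.resize(a,None,fx=4.4,fy=4.4,interpolation=cv2.INTER_CUBIC))
E
```

```text
(no output)
```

View pics/side0z.png

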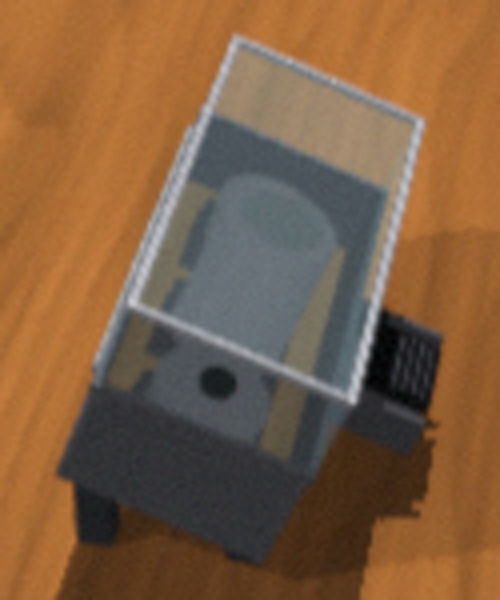

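View pics/top0z.png

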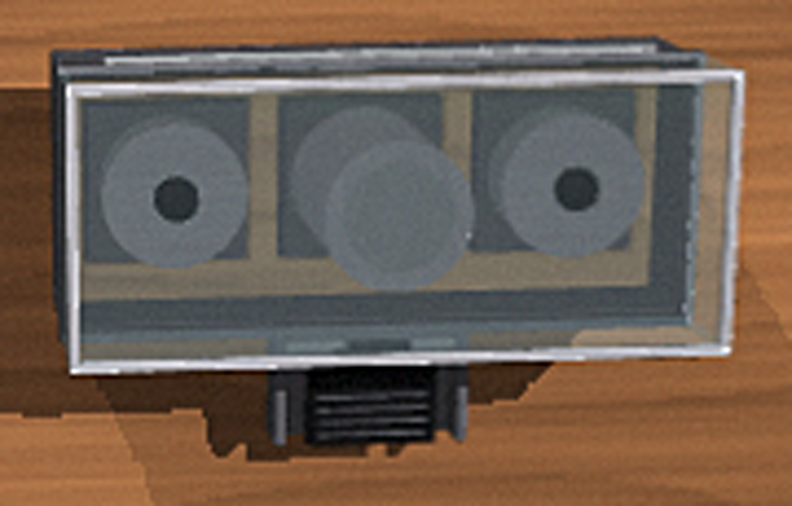

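```bash
python3 - <<'E'
from bench import viewer
from h import *
ct,cs=viewer.get_calibration('top'),viewer.get_calibration('side')
t=lambda x,y:((x+.5)/4.4-.5+340,(y+.5)/4.4-.5+155)
s=lambda x,y:((x+.5)/4-.5+245,(y+.5)/4-.5+130)
T=[t(70,90),t(742,72),t(728,352),t(73,372)]
S=[s(132,303),s(237,38),s(424,120),s(355,402)]
P=[]
for a,b in zip(T,S):
    p,e=tri(ct,a,cs,b);P.append(p);print(p.round(4),round(e,4))
P=np.array(P)
sx,sy=.061,.142
M=np.array([[sx,sy,.122],[sx,-sy,.122],[-sx,-sy,.122],[-sx,sy,.122]])
Rm,_=R.align_vectors(P-P.mean(0),M-M.mean(0));
print(np.linalg.norm(P[0]-P[1]),np.linalg.norm(P[2]-P[3]),np.linalg.norm(P[0]-P[3]),np.linalg.norm(P[1]-P[2]))
A=Rm.as_matrix();print(A.round(4)); o=P.mean(0)-A@[0,0,.122]; print('orig',o,Rm.as_euler('zyx',degrees=True))
# pad (triangulate)
print('pad',tri(ct,t(371,403),cs,s(410,360)))
# cover top centre
print('ctop',tri(ct,t(400,215),cs,s(282,225)))
print('ctop case',A.T@(tri(ct,t(400,215),cs,s(282,225))[0]-o), 'pad case',A.T@(tri(ct,t(371,403),cs,s(410,360))[0]-o))
it=viewer
m=cv2.imread('pics/top0.png');hsv=cv2.cvtColor(m,cv2.COLOR_BGR2HSV)
g=cv2.inRange(hsv,(45,100,40),(80,255,255));g[:,400:]=0
c=max(cv2.findContours(g,0,1)[0],key=cv2.contourArea);el=cv2.fitEllipse(c);print(el,onz(ct,el[0],.035))
for dx in(-1,1):print(onz(ct,(el[0][0]+dx*60,el[0][1]),.035))
print('lacq',onz(ct,(325,307),.07),'brush',[onz(ct,p,.01) for p in((208,268),(217,347))])
E
```

```text
[ 0.6434 -0.0334  0.1786] 0.0009
[ 0.6442 -0.3159  0.1768] 0.0017
[ 0.5316 -0.3158  0.1335] 0.0013
[ 0.5314 -0.0332  0.1327] 0.0006
0.282510783064405 0.28258056536443543 0.12102190641582533 0.12068423081365823
[[ 9.295e-01 -1.400e-03 -3.688e-01]
 [ 6.000e-04  1.000e+00 -2.200e-03]
 [ 3.689e-01  1.800e-03  9.295e-01]]
orig [ 0.63265635 -0.17429936  0.0420126 ] [  0.08343935 -21.64466631   0.13653239]
pad (array([ 0.5200506 , -0.17315334,  0.0611119 ]), np.float64(0.003505741355188339))
ctop (array([ 0.59323333, -0.17493808,  0.14117134]), np.float64(0.001984698949340708))
ctop case [-6.87727806e-05 -4.02336820e-04  1.06709284e-01] pad case [-0.09762026  0.00133369  0.05928455]
((241.95867919921875, 179.2617645263672), (117.55908966064453, 121.16470336914062), 61.3217887878418) [0.67534268 0.19388739 0.035     ]
[0.67966876 0.32058085 0.035     ]
[0.67138877 0.06870871 0.035     ]
lacq [0.40672926 0.02863498 0.07      ] brush [array([0.49376142, 0.27103809, 0.01      ]), array([0.32959183, 0.25386483, 0.01      ])]
```

```bash
cat >> h.py <<'E'
c,s=np.cos(np.radians(22)),np.sin(np.radians(22))
A=np.array([[c,0,-s],[0,1,0],[s,0,c]]); O=np.array([.6334,-.1746,.0423])
W=lambda x,y,z:O+A@np.array([x,y,z])
def tool(tilt,ang):  # tool z=(sin,0,-cos); jaw axis at ang from +y (about approach), deg
    t=np.radians(tilt); z=np.array([np.sin(t),0,-np.cos(t)]); y0=np.array([0,1.,0]); x=R.from_rotvec(-z*np.radians(ang)).apply(y0)
    return R.from_matrix(np.c_[x,np.cross(z,x),z]).as_quat()
E
python3 - <<'E'
from bench import manip,viewer
from h import *
ct,cs=viewer.get_calibration('top'),viewer.get_calibration('side')
t=lambda x,y:((x+.5)/4.4-.5+340,(y+.5)/4.4-.5+155)
s_=lambda x,y:((x+.5)/4-.5+245,(y+.5)/4-.5+130)
p,e=tri(ct,t(176,198),cs,s_(217,382));print('jar1 top case',A.T@(p-O),e)
f=lambda q:None if q is None else np.round(q,2)
for g in (0,180):
  for tl in (22,30): print('press',tl,g,f(manip.solve_ik(W(-.104,0,.14),tool(tl,g))),f(manip.solve_ik(W(-.104,0,.05),tool(tl,g))))
for a in range(-90,271,30):
  print(a,f(manip.solve_ik(W(0,0,.076),tool(22,a))),f(manip.solve_ik(W(0,0,.19),tool(22,a))),f(manip.solve_ik([.675,.194,.058],tool(0,a))))
E
```

```text
jar1 top case [0.00075798 0.09057048 0.059755  ] 0.0008714466236560533
press 22 0 [ 1.36  0.4  -1.1   2.26  0.61  0.39  1.4 ] [ 0.95  0.52 -0.69  2.23  0.97  0.21  1.04]
press 30 0 [ 1.57  0.51 -1.29  2.35  1.17  0.3   0.93] [ 1.28  0.7  -1.02  2.32  1.88  0.34  0.29]
press 22 180 [ 0.97  0.25 -0.63  2.26  0.02  0.31 -1.21] [ 0.17  0.43  0.23  2.26 -1.18  0.25 -0.08]
press 30 180 [ 0.64  0.19 -0.2   2.38 -1.07  0.2  -0.11] [0.4  0.43 0.02 2.35 4.16 0.24 0.92]
-90 [ 0.95  0.54 -0.8   2.02  0.68  0.43 -0.29] [ 1.14  0.29 -0.93  2.03  0.24  0.57  0.1 ] [ 0.16  0.88 -0.76  1.51  0.67  1.03 -0.77]
-60 [ 1.02  0.57 -0.89  2.02  0.79  0.46  0.15] [ 1.19  0.31 -0.98  2.03  0.28  0.58  0.59] [ 0.17  0.88 -0.77  1.51  0.68  1.03 -0.25]
-30 [ 1.07  0.61 -0.97  2.02  0.88  0.5   0.6 ] [ 1.25  0.34 -1.07  2.03  0.36  0.59  1.04] [ 0.19  0.9  -0.82  1.51  0.72  1.05  0.25]
0 [ 1.08  0.62 -0.99  2.02  0.9   0.51  1.11] [ 1.33  0.4  -1.19  2.03  0.49  0.62  1.46] [ 0.22  0.92 -0.87  1.5   0.76  1.08  0.74]
30 [ 1.26  0.86 -1.31  2.02  1.24  0.77  1.42] [ 1.39  0.46 -1.28  2.03  0.6   0.66  1.89] [ 0
[... 426 characters left out ...]
4 -0.61  0.97 -2.51]
150 [ 0.58  0.42 -0.33  2.03  0.07  0.34 -1.85] [ 0.88  0.22 -0.61  2.04  0.03  0.55 -1.81] [-0.2   0.74 -0.17  1.52  0.15  0.89 -2.52]
180 [ 0.72  0.45 -0.5   2.03  0.29  0.35 -1.53] [ 0.99  0.24 -0.74  2.04  0.1   0.56 -1.35] [ 0.12  0.85 -0.69  1.51  0.6   1.   -2.3 ]
210 [ 0.81  0.47 -0.61  2.03  0.44  0.37 -1.13] [ 1.05  0.26 -0.82  2.04  0.15  0.56 -0.87] [ 0.17  0.88 -0.77  1.51  0.67  1.03 -1.82]
240 [ 0.88  0.5  -0.71  2.03  0.57  0.4  -0.71] [ 1.1   0.27 -0.88  2.03  0.2   0.56 -0.39] [ 0.17  0.89 -0.78  1.51  0.69  1.04 -1.31]
270 [ 0.95  0.54 -0.8   2.02  0.68  0.43 -0.29] [ 1.14  0.29 -0.93  2.03  0.24  0.57  0.1 ] [ 0.16  0.88 -0.76  1.51  0.67  1.03 -0.77]
```

```bash
python3 - <<'E'
from bench import manip,viewer,effector
from h import *
effector.close(10)
q=tool(30,0)
manip.move_pose(W(-.106,0,.15),q); print(manip.current_clock(),manip.current_force())
manip.servo_line(W(-.106,0,.085),q,vel=.1)
f0=manip.current_force(); print(manip.current_tool_pos(),f0,A.T@(manip.current_tool_pos()-O))
cv2.imwrite('pics/top1.png',viewer.get_image('top')[:,:,::-1]);cv2.imwrite('pics/side1.png',viewer.get_image('side')[:,:,::-1])
print(manip.current_clock())
E
```

```text
3.35 [-0.3610715  -0.25236924 -0.08532347]
[ 0.50347561 -0.17478626  0.08150777] [-0.88110198 -0.1317537   0.0772431 ] [-0.10577631 -0.00018626  0.08502334]
4.2833
```

```bash
python3 - <<'E'
import cv2
a=cv2.imread('pics/side1.png')[60:300,220:460]; cv2.imwrite('pics/side1z.png',cv2.resize(a,None,fx=2.5,fy=2.5))
a=cv2.imread('pics/top1.png')[140:320,320:540]; cv2.imwrite('pics/top1z.png',cv2.resize(a,None,fx=3,fy=3))
E
```

```text
(no output)
```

View pics/side1z.png

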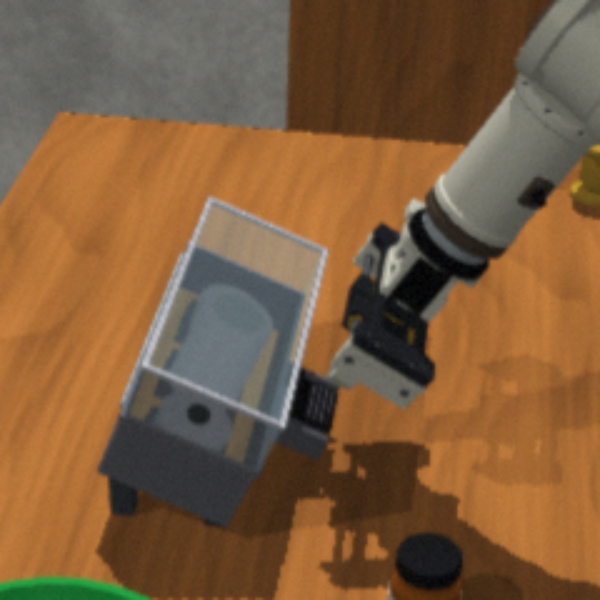

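View pics/top1z.png

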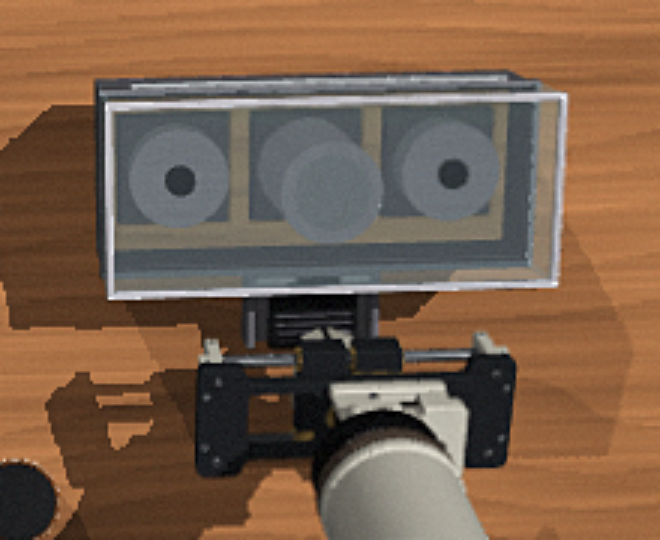

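The hand is in front of the lid, with a clear gap. In the top crop the fingertips are at about (325,335), over the front of the pad at (315,318). Pressing now in small steps.

```bash
python3 - <<'E'
from bench import manip,viewer,effector
from h import *
q=tool(30,0); f0=manip.current_force()
manip.servo_line(W(-.103,0,.066),q,vel=.05)
z=.066;c0=None
while z>.040:
    z-=.002; manip.servo_line(W(-.103,0,z),q,vel=.03)
    f=A[:,2]@(manip.current_force()-f0); print(round(z,3),round(f,2))
    if f>2 and c0 is None:c0=z
    if c0 and (z<c0-.0085) or f>14: break
manip.sleep(.3); print(A[:,2]@(manip.current_force()-f0))
manip.servo_line(W(-.108,0,.12),tool(30,0),vel=.12)
manip.servo_line(W(-.14,0,.20),q,vel=.15)
manip.sleep(.3)
print(manip.current_clock())
for n in('side','top'):cv2.imwrite(f'pics/{n}2.png',viewer.get_image(n)[:,:,::-1])
E
```

```text
0.064 0.23
0.062 0.18
0.06 0.5
0.058 0.09
0.056 2.5
0.054 1.43
0.052 3.34
0.05 5.73
0.048 5.99
0.046 37.74
36.4758858842646Traceback (most recent call last):
  File "<stdin>", line 13, in <module>
bench.PlanningError: the arm cannot follow that straight line within its joint ranges
```

```bash
python3 - <<'E'
from bench import manip,viewer,effector
from h import *
print(A.T@(manip.current_tool_pos()-O),manip.current_q().round(2),manip.current_force())
for n in('side','top'):cv2.imwrite(f'pics/{n}2.png',viewer.get_image(n)[:,:,::-1])
print(manip.current_clock())
E
```

```text
[-0.10757423 -0.0004574   0.11999402] [ 1.44  0.49 -1.14  2.36  1.3   0.23  0.79] [-0.3148194  -0.21844999  0.48052782]
8.5
```

View pics/side2.png

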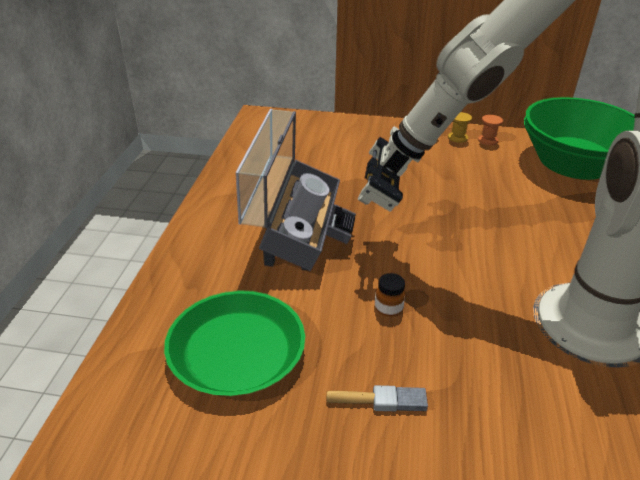

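View pics/top2.png

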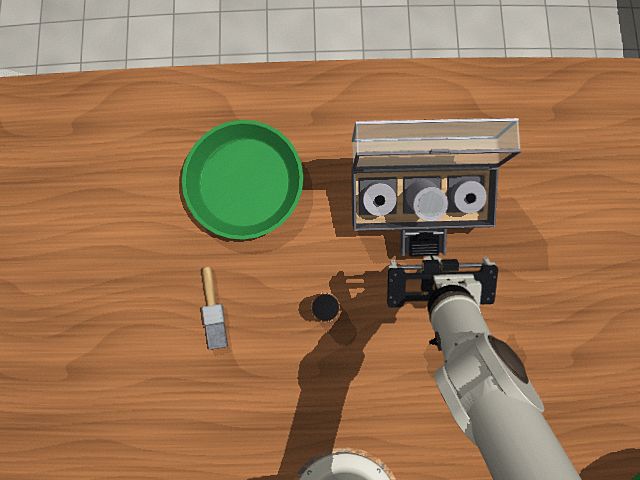

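The lid is fully open and standing up behind the shell, from (240,220) to (297,113) in the side view. The cover's top now shows clearly at about (430,203) in the top view and (314,185) in the side view. Next I refine its axis.

```bash
python3 - <<'E'
from bench import viewer
from h import *
ct,cs=viewer.get_calibration('top'),viewer.get_calibration('side')
th=np.linspace(0,2*np.pi,40,endpoint=False)
C=lambda z,r=.033:np.array([W(r*np.cos(a),r*np.sin(a),z) for a in th])
out=[]
for n,cc,(x0,y0,x1,y1) in(('top',ct,(390,165,470,235)),('side',cs,(275,165,345,245))):
    im=cv2.imread(f'pics/{n}2.png'); k=7
    a=cv2.resize(im[y0:y1,x0:x1],None,fx=k,fy=k,interpolation=cv2.INTER_CUBIC)
    for z in(.110,.062):
        for p in proj(cc,C(z)): cv2.circle(a,tuple(int(v) for v in ((p-[x0,y0]+.5)*k-.5)),1,(0,0,255),-1)
    cv2.imwrite(f'pics/{n}2z.png',a)
E
```

```text
(no output)
```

View pics/top2z.png

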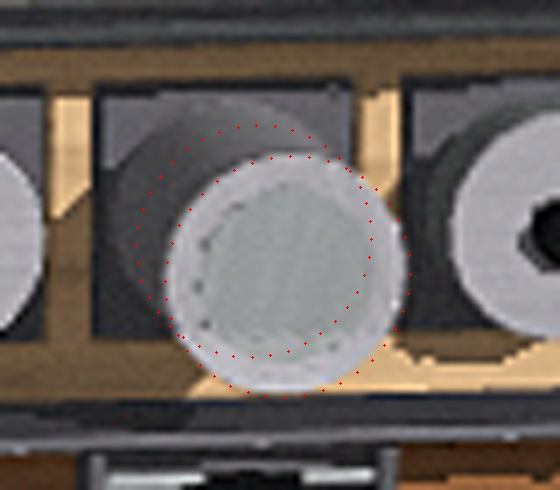

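View pics/side2z.png

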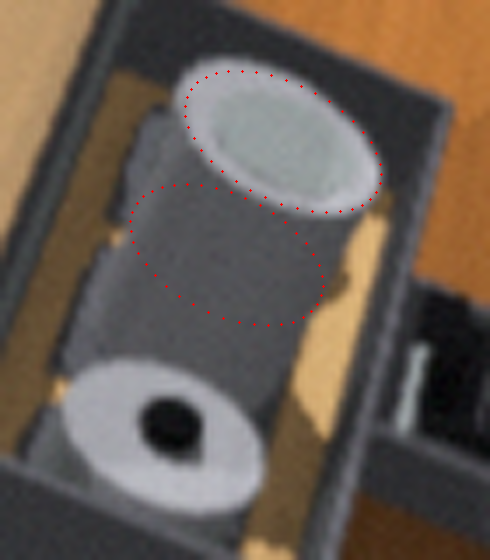

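```bash
python3 - <<'E'
from bench import manip,viewer,effector
from h import *
P=W(-.10,0,.22)
g=manip.solve_ik(P,tool(22,230));print(np.round(g,2))
manip.move_pose(P,tool(22,230)); effector.open_jaws()
print(manip.current_clock(),manip.current_q().round(2),A.T@(manip.current_tool_pos()-O))
manip.servo_line(W(0,0,.20),tool(22,230),vel=.12)
manip.servo_line(W(0,0,.125),tool(22,230),vel=.1)
print(manip.current_clock(),manip.current_q().round(2),A.T@(manip.current_tool_pos()-O))
for n in('side','top'):cv2.imwrite(f'pics/{n}3.png',viewer.get_image(n)[:,:,::-1])
a=cv2.imread('pics/side3.png')[80:280,220:440]; b=cv2.imread('pics/top3.png')[100:300,340:560]
cv2.imwrite('pics/3z.png',cv2.resize(np.hstack([a,b]),None,fx=1.8,fy=1.8))
E
```

```text
[ 1.76  0.18 -1.41  2.23  0.08  0.52 -0.37]
11.0833 [ 1.76  0.18 -1.41  2.23  0.08  0.52 -0.37] [-1.00005455e-01  7.25598062e-06  2.19996359e-01]
12.9833 [ 1.05  0.44 -0.89  2.03  0.52  0.49 -0.84] [ 3.66752442e-04 -7.03808351e-05  1.25415176e-01]
```

View pics/3z.png

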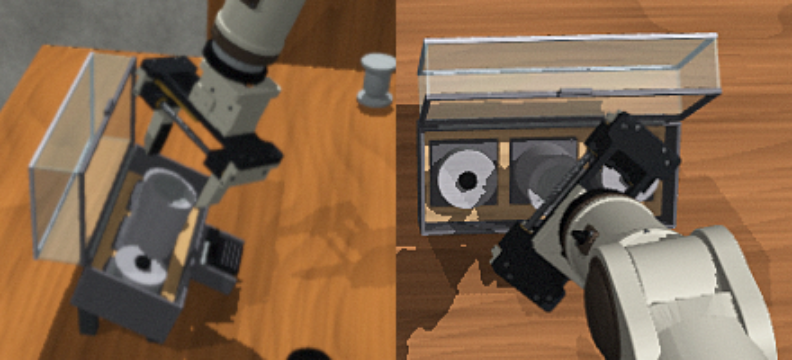

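The jaws are centred on the cover, but the rear end of the body is close to the open lid's rim. I'll therefore keep the jaws within about 47° of the row direction. I'll draw in two ratchet strokes of 92° each, about 5.5 mm apiece, so the turn per mm stays high.

```bash
python3 - <<'E'
from bench import manip,viewer,effector
from h import *
Z=.078
fa=lambda:(A.T@manip.current_force()).round(2)
cz=lambda:(A.T@(manip.current_tool_pos()-O)).round(4)
manip.servo_line(W(0,0,Z),tool(22,226),vel=.05)
print(manip.current_clock(),fa(),cz())
effector.close(30)
print('gap',manip.current_finger_gap(),fa(),manip.current_wrist_torque())
t=manip.current_clock()
manip.servo_line(W(0,0,Z+.0004),tool(22,214),vel=.001)
print('dt',manip.current_clock()-t,fa(),manip.current_wrist_torque())
t=manip.current_clock()
manip.servo_line(W(0,0,Z+.0055),tool(22,134),vel=.0035)
print('dt',manip.current_clock()-t,fa(),manip.current_wrist_torque(),manip.current_finger_gap(),manip.current_q().round(2),cz())
for n in('side','top'):cv2.imwrite(f'pics/{n}4.png',viewer.get_image(n)[:,:,::-1])
a=cv2.imread('pics/side4.png')[80:280,220:440]; b=cv2.imread('pics/top4.png')[100:300,340:560]
cv2.imwrite('pics/4z.png',cv2.resize(np.hstack([a,b]),None,fx=1.8,fy=1.8))
E
```

```text
14.175 [0.13 0.29 0.14] [ 0.0002 -0.      0.0782]
gap 0.06574646389753074 [-1.97  2.53  4.96] [0.22760382 0.74141213 0.08325372]
dt 0.3584000000000014 [-1.47  0.03  0.36] [-0.04587472  0.95864729 -0.01705801]
dt 1.6082999999999998 [-0.55 -0.22 -1.27] [0.18004351 0.63728759 0.06605938] 0.06588635989198262 [ 0.62  0.41 -0.37  2.04  0.1   0.35 -2.16] [ 0.0002 -0.      0.0834]
```

View pics/4z.png

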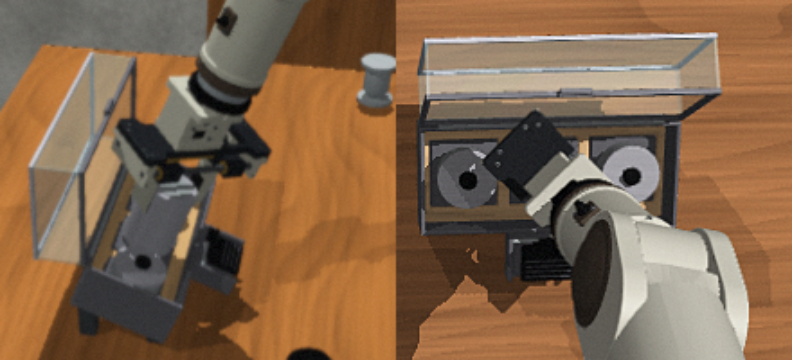

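The first stroke went well. The axial load is only about the cover's own weight, so the inner canister is not hanging on it. Regrip for stroke two.

```bash
python3 - <<'E'
from bench import manip,viewer,effector
from h import *
Z=.0835
fa=lambda:(A.T@manip.current_force()).round(2)
cz=lambda:(A.T@(manip.current_tool_pos()-O)).round(4)
effector.open_jaws(); print('open',fa(),manip.current_clock())
manip.servo_line(W(0,0,Z+.0015),tool(22,180),vel=.002)
manip.servo_line(W(0,0,Z),tool(22,226),vel=.002)
effector.close(30)
print(manip.current_clock(),'gap',manip.current_finger_gap(),fa(),cz())
manip.servo_line(W(0,0,Z+.0004),tool(22,214),vel=.001)
print(fa())
t=manip.current_clock()
manip.servo_line(W(0,0,Z+.0075),tool(22,134),vel=.0045)
print('dt',manip.current_clock()-t,fa(),manip.current_finger_gap(),cz())
for n in('side','top'):cv2.imwrite(f'pics/{n}5.png',viewer.get_image(n)[:,:,::-1])
a=cv2.imread('pics/side5.png')[80:280,220:440]; b=cv2.imread('pics/top5.png')[100:300,340:560]
cv2.imwrite('pics/5z.png',cv2.resize(np.hstack([a,b]),None,fx=1.8,fy=1.8))
E
```

```text
open [ 0.44 -0.21  0.77] 17.4167
19.85 gap 0.06582978356904724 [ 0.06 -0.56  0.14] [-0.     -0.      0.0835]
[-0.93  0.72 -2.31]
dt 1.7249999999999979 [ 0.16  0.37 -1.16] 0.06607339244299763 [ 0.0001 -0.0001  0.091 ]
```

View pics/5z.png

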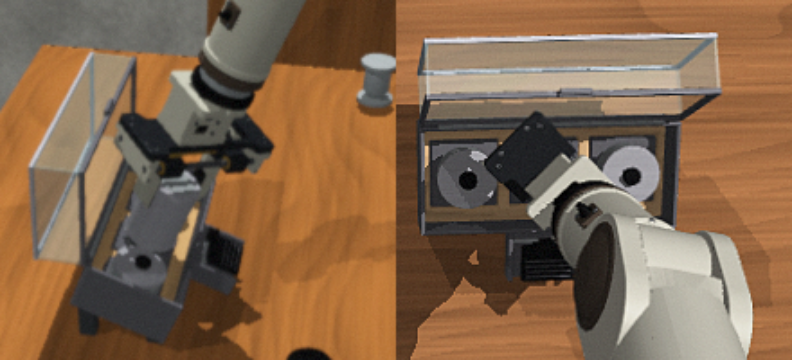

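```bash
python3 - <<'E'
from bench import manip,viewer,effector
from h import *
fa=lambda:(A.T@manip.current_force()).round(2)
cz=lambda:(A.T@(manip.current_tool_pos()-O)).round(4)
manip.servo_line(W(0,0,.0965),tool(22,200),vel=.004); print(fa(),cz())
manip.servo_line(W(0,0,.1005),tool(22,180),vel=.01); print(fa(),manip.current_finger_gap())
for n in('side','top'):cv2.imwrite(f'pics/{n}6.png',viewer.get_image(n)[:,:,::-1])
a=cv2.imread('pics/side6.png')[150:280,245:365]
cv2.imwrite('pics/6z.png',cv2.resize(a,None,fx=4.5,fy=4.5,interpolation=cv2.INTER_CUBIC)); print(manip.current_clock())
E
```

```text
[ 0.26  0.39 -0.36] [-0.     -0.0001  0.0965]
[-0.74 -0.51 -0.56] 0.06623826760942121
24.2083
```

View pics/6z.png

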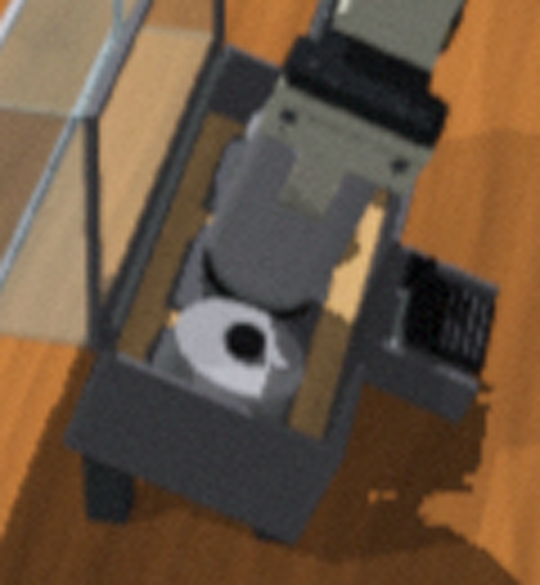

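The cover is off the seal: a dark ring shows under its edge at about (260,295), and the load stays under 1 N. I draw it straight up from here.

```bash
python3 - <<'E'
from bench import manip,viewer,effector
from h import *
fa=lambda:(A.T@manip.current_force()).round(2)
manip.servo_line(W(0,0,.19),tool(22,180),vel=.05); manip.sleep(.3);print(fa(),manip.current_finger_gap())
manip.servo_line(W(-.02,0,.235),tool(22,180),vel=.08)
for n in('side','top'):cv2.imwrite(f'pics/{n}7.png',viewer.get_image(n)[:,:,::-1])
print(manip.current_clock(),manip.current_tool_pos(),manip.current_q().round(2))
f=lambda q:None if q is None else np.round(q,2)
for a in(150,180,200,220,240):print(a,f(manip.solve_ik([.53,0,.33],tool(0,a))),f(manip.solve_ik([.675,.194,.20],tool(0,a))))
E
```

```text
[-1.34 -0.1  -2.16] 0.06600420237210237
27.3167 [ 0.5269129  -0.17445878  0.25240656] [ 1.16  0.13 -0.85  2.07 -0.05  0.63 -1.21]
150 [ 0.7   0.26 -0.89  1.71  0.21  1.27 -2.33] [-0.18  0.59 -0.21  1.43  0.13  1.13 -2.5 ]
180 [ 0.68  0.26 -0.87  1.71  0.2   1.27 -1.8 ] [ 0.23  0.75 -0.9   1.42  0.6   1.26 -2.29]
200 [ 0.75  0.28 -0.96  1.71  0.24  1.28 -1.49] [ 0.24  0.76 -0.92  1.42  0.62  1.26 -1.95]
220 [ 0.8   0.31 -1.04  1.71  0.28  1.29 -1.17] [ 0.25  0.78 -0.95  1.42  0.64  1.28 -1.62]
240 [ 0.84  0.33 -1.1   1.71  0.3   1.3  -0.84] [ 0.28  0.8  -1.    1.41  0.68  1.3  -1.29]
```

View pics/side7.png

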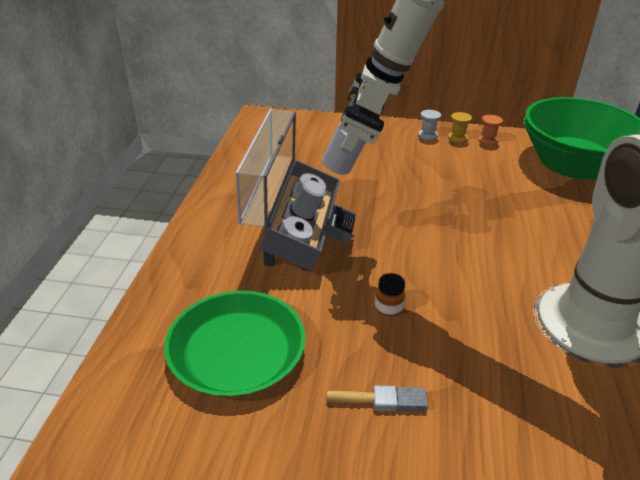

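The cover is out, with its mouth at about (340,168), and the inner canister stands seated at (310,195). Carrying it to the basin.

```bash
python3 - <<'E'
from bench import manip,viewer,effector
from h import *
q=tool(0,205)
manip.move_pose([.53,0,.33],q)
manip.move_pose([.675,.194,.2],q)
manip.servo_line([.675,.194,.085],q,vel=.08)
manip.sleep(.3)
for n in('side','top'):cv2.imwrite(f'pics/{n}8.png',viewer.get_image(n)[:,:,::-1])
print(manip.current_clock(),manip.current_tool_pos(),manip.current_force(),manip.current_finger_gap())
a=cv2.imread('pics/side8.png')[200:420,130:350]; b=cv2.imread('pics/top8.png')[90:310,140:360]
cv2.imwrite('pics/8z.png',cv2.resize(np.hstack([a,b]),None,fx=1.8,fy=1.8))
E
```

```text
31.1583 [0.67503835 0.19398804 0.08509989] [-0.66543612 -0.67201161 -1.34954863] 0.0661457284761856
```

View pics/8z.png

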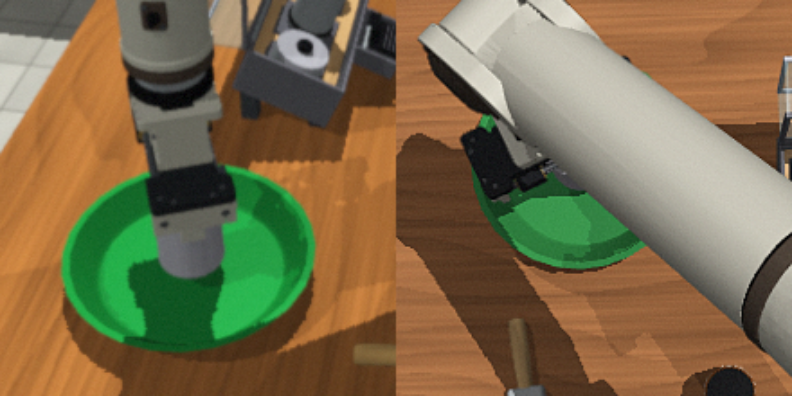

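```bash
python3 - <<'E'
from bench import manip,viewer,effector
from h import *
q=tool(0,205); z=.066; f0=manip.current_force()[2]
manip.servo_line([.675,.194,z],q,vel=.04)
while z>.05:
    z-=.001; manip.servo_line([.675,.194,z],q,vel=.015)
    f=manip.current_force()[2]-f0; print(round(z,4),round(f,2))
    if f>2.5: break
print(manip.current_finger_gap())
manip.sleep(.2)
effector.open_jaws(); manip.sleep(.2); print(manip.current_force())
manip.servo_line([.675,.194,.20],q,vel=.08)
manip.move_pose([.50,.10,.33],q)
for n in('side','top'):cv2.imwrite(f'pics/{n}9.png',viewer.get_image(n)[:,:,::-1])
print(manip.current_clock())
E
```

```text
0.065 0.31
0.064 -1.31
0.063 0.52
0.062 -0.48
0.061 3.52
0.0661493797769571
[ 0.07671312  0.40953751 -0.07276447]
37.0083
```

View pics/side9.png

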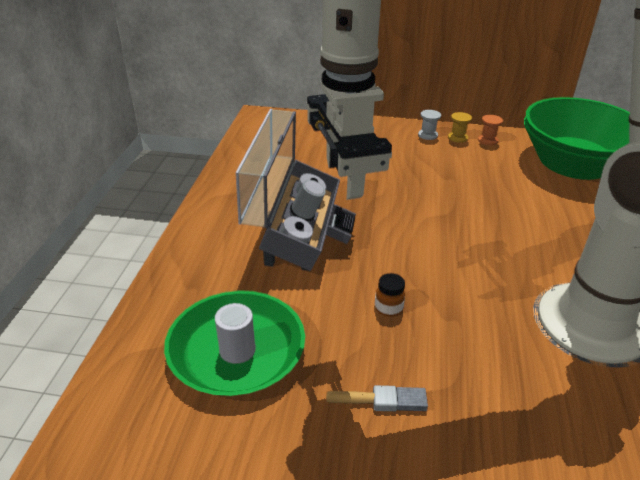

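View pics/top9.png

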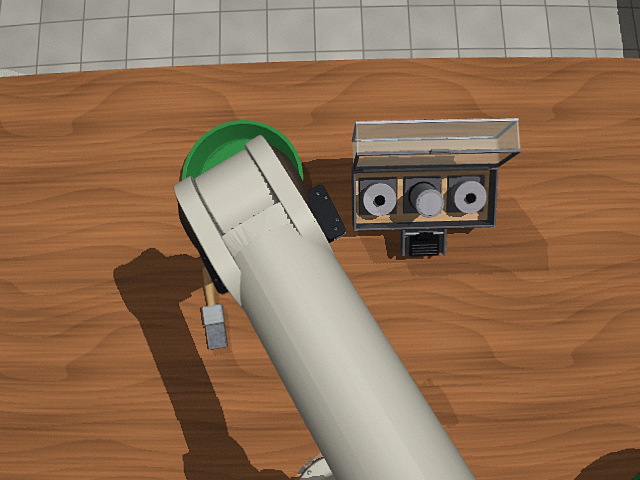

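The cover stands upright in the basin, with its top at about (234,316) in the side view. The brush and amber jar look unmoved, and the lid is open. One numeric check before I hand in.

```bash
python3 - <<'E'
from bench import manip,viewer
from h import *
cs,ct=viewer.get_calibration('side'),viewer.get_calibration('top')
im=cv2.imread('pics/side9.png')
th=np.linspace(0,2*np.pi,36,endpoint=False)
k=6
def ov(im,cc,box,rings,name):
    x0,y0,x1,y1=box;a=cv2.resize(im[y0:y1,x0:x1],None,fx=k,fy=k,interpolation=cv2.INTER_CUBIC)
    for r in rings:
        for p in proj(cc,r): cv2.circle(a,tuple(int(v) for v in((p-[x0,y0]+.5)*k-.5)),1,(0,0,255),-1)
    return a
B=lambda z:np.c_[.675+.033*np.cos(th),.194+.033*np.sin(th),np.full(36,z)]
I=np.array([W(.0275*np.cos(t),.0275*np.sin(t),.103) for t in th])
a=ov(im,cs,(205,295,270,370),[B(.092),B(.004)],'')
b=ov(im,cs,(275,165,340,240),[I],'')
cv2.imwrite('pics/9z.png',np.hstack([a,b]))
E
```

```text
(no output)
```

View pics/9z.png

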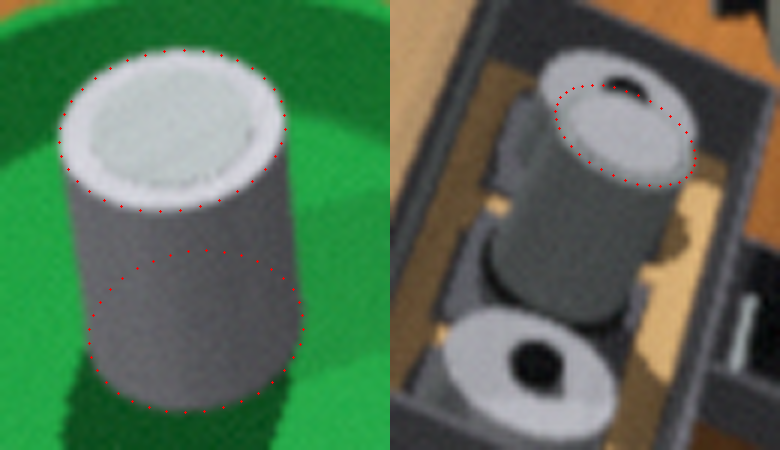

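The red rings predicted for the cover's top and base lie on its edges, so it is upright and on the floor. The ring for the seated inner canister's top fits within about 1 px. Handing in.

```bash
python3 - <<'E'
from bench import manip
manip.hand_in(); print(manip.current_clock())
E
```

```text
the job is handed in; nothing more can be done
the job is handed in; nothing more can be done
```

The lid is open, the cover stands in the basin and the job is handed in at about 37 s of the 64 s allowed. The hand-in reported no verdict.

- **Release and lid:** I pressed the release and the lid sprang fully open. The last press step hit the end stop at about 38 N, close to the 40 N limit, and I backed off from there.
- **Drawing the cover:** I drew it off in two 92° twist strokes of about 5.5 and 7.5 mm, with a regrip between them. A further 66° twist while rising freed it from the seal, and then I lifted it straight out. Between strokes and after them, the wrist force showed roughly the cover's own weight and never the inner canister's.
- **Setting it down:** I lowered the cover onto the basin floor until about 3.5 N of contact, let go and moved the arm clear.

**Last checks:**
- **Cover:** In the side view its top and base outlines match an upright cover on the floor at the basin's measured centre.
- **Inner canister:** Its top matches its seated position to about 1 px.
- **Everything else:** By eye, the lid is open and the jars, amber jar and brush look unmoved. The arm hid the cover and the amber jar in the last top view, so those two were checked from the side only.

No check failed or disagreed.

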